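# Tuck the flap of a bottle-cap bin under its lip

### The job

Close the open cap bin by pushing with the fingertips only: press its raised blue flap down over the bin, then push it along by its orange stop until its tongue is fully home beneath the white lip on the far rim, and let go so that the lip holds it shut. Push gently and do not pinch anything; the bin must not be lifted, tipped or shoved about. Leave the other bin, the jars, the bottle and the lids alone.

Things in the scene. Friction and masses are not known exactly. Their poses are not given: they have to be found in the camera images.
- bin: open grey cap bin, 210 (x) x 170 (y) x 95 mm high, about 2 to 3 kg, standing loose on the steel table. Origin: centre of its underside; its x axis points from the hinge wall (the wall nearest the robot) to the far wall with the white lip, z up. Side walls 85 mm high, 4 mm thick. The flap's hinge axis runs along the bin's y at x = -98 mm, z = 78 mm
- flap_hinge (a joint): angle (rad) of the blue flap: 0 is level, its lowest stop; it grows as the flap rises towards the robot, up to 1.6 (just past upright). A soft spring (rest near 1.4; about 0.7 N at the orange stop when level) raises the flap again unless the tongue is held beneath the lip; held by the lip it reads about 0.055. The flap is a panel 4 mm thick, its mid-plane through the hinge axis, 138 mm wide with a 100 mm wide tongue, between the side walls when down
- flap_slide (a joint): how far (m) the flap has been pushed out along its own plane, away from the hinge, in its slotted hinge: 0 at the start, 0.020 at the stop (fully tucked). About 1 N of friction, so it stays where it is left. It must be 0 to about 0.005 while the tongue passes the lip on its way down
- stop_top (a point): top of the orange wedge-shaped stop on the flap's outer face (the upper face when the flap is down), middle of its width, at its upright face that looks to the hinge: 120 mm from the hinge axis (plus flap_slide) along the flap and 12 mm off its mid-plane. The upright face is 90 mm wide and 10 mm high; behind it the stop slopes down towards the tongue, so it cannot well be pinched. Its x axis points along the flap from hinge to tongue, z out of the outer face
- tongue_edge (a point): middle of the tongue's free edge, in the flap's mid-plane, 174 mm from the hinge axis (plus flap_slide); axes as stop_top
- lip_edge (a point): middle of the inner edge of the white lip, at its underside: bin x = 83 mm, z = 90 mm; axes as the bin. The lip is 130 mm wide, 5 mm thick and reaches 18 mm inward from the far wall's inner face; its underside is 10 mm above the top face of a level flap. With flap_slide 0 the tongue stops 7 mm short of the lip, at 0.020 it is 13 mm beneath it
- closed_bin: the second grey cap bin of the same size, already shut with a red flap; must be left alone. 2.4 kg, loose; origin: centre of its underside
- orange_lid: loose orange screw lid lying flat, 84 mm across, 20 mm high; bystander; origin: centre of its underside
- green_lid: loose green screw lid lying flat, 96 mm across, 20 mm high; bystander; origin: centre of its underside
- blue_lid: loose blue screw lid lying flat, 84 mm across, 20 mm high; bystander; origin: centre of its underside
- dark_jar: big clear jar, dark filling, green lid, 150 mm across, 270 mm high; bystander; origin: centre of its underside
- water_bottle: clear bottle with purple band and cap, 89 mm across, 297 mm high; bystander; origin: centre of its underside
- small_jar: small jar with yellow lid, 68 mm across, 85 mm high; bystander; origin: centre of its underside

How it is judged (in metres and radians):
On the way, in this order (a step that is already met when the one before it is completed fails the run):
1. the flap is folded down to near level (value of joint flap_hinge below 0.2 rad), for 0.05 s.
2. the tongue is tucked beneath the lip (value of joint flap_hinge below 0.1 rad and value of joint flap_slide above 0.014 m and x of tongue_edge in the frame of lip_edge above 0.005 m and z of tongue_edge in the frame of lip_edge below 0.001 m), for 0.2 s.
At the end, for the whole second after the job is handed in: The blue flap is down (hinge under 0.1 rad), pushed out at least 14 of its 20 mm with its tongue at least 5 mm beneath the white lip and held there by it, the bin upright and at rest, everything released (all of step 2 and linear speed of bin below 0.01 m/s and velocity of joint flap_hinge between -0.05 and 0.05 rad/s and angle between bin's own z axis and vertical below 0.05 rad); the robot touches nothing.
It fails at once if the open bin is shoved more than 30 mm or lifted (distance of bin from where it was at the start of the episode above 0.03 m or height (world z) of bin above 0.01 m).
It fails at once if the open bin is tipped (angle between bin's own z axis and vertical above 0.12 rad).
It fails at once if the flap is pinched or pushed roughly (over 30 N from the fingers) (contact force between the fingers and flap_slide above 30 N).
It fails at once if another thing is moved more than 25 mm, lifted or tipped over (distance of any of closed_bin, orange_lid, green_lid, blue_lid, dark_jar, water_bottle, small_jar from where it was at the start of the episode above 0.025 m or angle between any of closed_bin, orange_lid, green_lid, blue_lid, dark_jar, water_bottle, small_jar's own z axis and vertical above 0.2 rad).
It also fails if it takes over 38 s, if anything falls off the work surface, if the arm or the gripper's body presses on something with over 40 N, if the wrist force passes 120 N, or if a joint passes its speed limit or range.

### The arm

A 6-joint arm with a two-finger parallel gripper is mounted at the origin on the work surface. World frame = base frame: x ahead of the robot, y to its left, z up, the work surface at z = 0. Lengths are in mm, angles in rad, forces in N, time in s.
With the tool pointing down it reaches from about 400 to 925 mm from the base axis. Payload 12.5 kg.
Tool frame: the origin (TCP) lies midway between the tips of the shut fingers; the grasp point (between the pads) lies 19 mm behind it; z points along the fingers, y is the direction in which the jaws open and shut (so a half turn about z gives the same grasp; the last joint's range is limited). The gripper opens to 95 mm and grips with 3 to 60 N. Pads are 20 mm wide; open, the fingers measure 119 mm over their backs; the gripper's body (75 mm by 180 mm) begins 59 mm behind the grasp point.
Start: joints at [1.099, 0.491, 1.559, -0, 1.092, -0.106], TCP at [223.546, 583.676, 185.061] pointing down, gripper open.
Joint ranges: [-3.1, 3.1], [-0.84, 2.19], [0.05, 2.79], [-1.13, 4.28], [0.06, 2.93], [-2.69, 2.69]. Speed limits (rad/s): [2.22, 2.22, 2.79, 3.14, 3.14, 3.14].

### API

Orientations are given as [roll, pitch, yaw] about the fixed x, y, z axes, in that order (R = Rz(yaw) Ry(pitch) Rx(roll)).
In Python, from cell import * gives the robot as it stands. The module is installed in compiled form; this text tells all that it offers.
- The arm moves only by the tool carry_out, never from a script. Its argument "moves" is a list of rows, each an object of numbers: "dx", "dy", "dz": the shift along the tool's x, y, z in m; "twist": the turn about the tool's z in degrees. A call has 1 to 5 rows; each row is the pose to reach, as a shift and turn from the pose commanded when the call began, along the tool's axes at that moment; what a row does not reach only later rows make up. A row lasts 1/10 s, in which the tool goes at most 50 mm and 8.59 degrees, less where a joint would pass 70% of its speed; a pose out of reach is approached as far as the arm can. A call with a gripper value outside its range is refused whole. "grip" is the finger opening in m, from 0 to 0.0951, set as the call begins (left out, the last holds). The fingers move at their own pace and stop on an object; the grip force is fixed at half the most. Time passes only in rows, so rows that repeat a pose let the fingers close. It gives the time, the measured TCP pose, the force and the opening at its end, in the units of the state.
- state(): the state, without advancing time (a new reading comes with each control period).
- read_camera(name): name is "scene" or "top" or "wrist"; returns (picture, depth): 400x640x3 uint8, red, green, blue; 400x640 float32, mm along the optical axis (not along the pixel's ray), 0 where there is no reading.
- camera_info(name): a dict with "mtx" (3x3 intrinsics, pixels), "dist_coeffs" ([k1, k2, p1, p2, k3] as OpenCV has them; the pictures are not rectified), "R" (3x3) and "t" (3): a world point X has camera coordinates R X + t. Camera axes: x right, y down, z forward; pixel columns grow to the right and rows downward; lengths in mm; the calibration is good to about 2 mm. A picture is of the moment at which its call begins: read the wrist's pose just before it. camera_info takes no time and is no camera call; for the wrist camera it gives the pose at the moment of the call.
- job_done(): hands the job in, once; it reports no verdict.
The state is a dict: "t": time; "joints": joint angles; "qvel": joint speeds; "tau": joint torques, N m; "eef_pos": TCP position; "tcp_rot": TCP orientation; "ft_force": force on the tool from outside, world axes, zero at the start; "moment": the same for the moment, N m; "opening": opening from 0.0 (shut) to 1.0 (fully open).
Only numpy, scipy, OpenCV 4.12 (cv2) and the standard library are available. Lean on these libraries where they do the work, as an engineer would, in place of code of your own. Each camera call takes 0.05 s, during which the arm holds its last target. There are 200 camera calls.

## Working session

There is one attempt and no reset: what is moved stays moved. The work goes in short steps, Python scripts to look and compute and a tool call to move; the robot and the scene stay as the last step left them, time stands still between calls to the robot, and variables do not carry over. Pictures are saved under pics/ and viewed, about 8 in all and at most 12, crops included, and the job is handed in when it is done.

Besides the shell and the picture viewer there is one more tool, called after "Call:" by a JSON object that holds its "name" and its "arguments", one argument or row to a line. carry_out: Moves the arm, as the interface text tells. Its arguments: {"type":"object","properties":{"moves":{"type":"array","items":{"type":"object","properties":{"dx":{"type":"number"},"dy":{"type":"number"},"dz":{"type":"number"},"twist":{"type":"number"}}}},"grip":{"type":"number"}},"required":["moves"]}

```bash
mkdir -p pics; python3 - <<'E'
from cell import *
import cv2,numpy as np
print(state())
for n in("scene","top"):
    p,d=read_camera(n); cv2.imwrite(f"pics/{n}0.png",p[:,:,::-1]); np.savez(f"{n}0.npz",p=p,d=d)
    print(n,camera_info(n))
E
```

```text
{'t': 0.0, 'joints': array([ 1.09940256e+00,  4.91560300e-01,  1.55943891e+00, -1.15308833e-05,
        1.09169569e+00, -1.05594428e-01]), 'qvel': array([0.00021489, 0.0001492 , 0.00071474, 0.00207023, 0.00031844,
       0.0004514 ]), 'tau': array([ 1.35910912e-03, -6.12655520e+01, -2.58174598e+01,  6.92690816e-02,
        4.83010348e-02, -6.33441050e-05]), 'eef_pos': array([223.41485496, 583.41484269, 184.46493351]), 'tcp_rot': array([-3.14049546e+00, -1.06005487e-04,  2.77579858e+00]), 'ft_force': array([ 0.63774936, -0.28844677, -0.74087504]), 'moment': array([ 0.03810571,  0.00598573, -0.00325387]), 'opening': 1.0014708658171139}
scene {'mtx': array([[394.77549943,   0.        , 321.93659602],
       [  0.        , 394.77549943, 200.39002489],
       [  0.        ,   0.        ,   1.        ]]), 'dist_coeffs': array([-0.0451032,  0.       ,  0.       ,  0.       ,  0.       ]), 'R': array([[ 0.09231324,  0.99546435,  0.02299968],
       [ 0.53504998, -0.03011051, -0.84428365],
       [-0.83976174,  0.09024454, -0.53540278]]), 't': array([ -57.43856734, -253.88519393, 1549.0314653 ])}
top {'mtx': array([[384.19855681,   0.        , 320.06875519],
       [  0.        , 384.19855681, 203.73402925],
       [  0.        ,   0.        ,   1.        ]]), 'dist_coeffs': array([-0.09190074,  0.        ,  0.        ,  0.        ,  0.        ]), 'R': array([[ 0.019751  , -0.99978579,  0.00618582],
       [-0.98062418, -0.02057781, -0.19481473],
       [ 0.19490029, -0.00221818, -0.98082055]]), 't': array([ -28.53130579,  568.23691033, 1089.93726436])}
```

View pics/scene0.png

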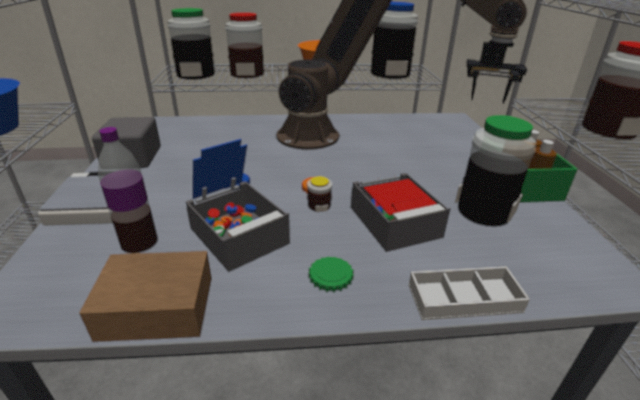

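View pics/top0.png

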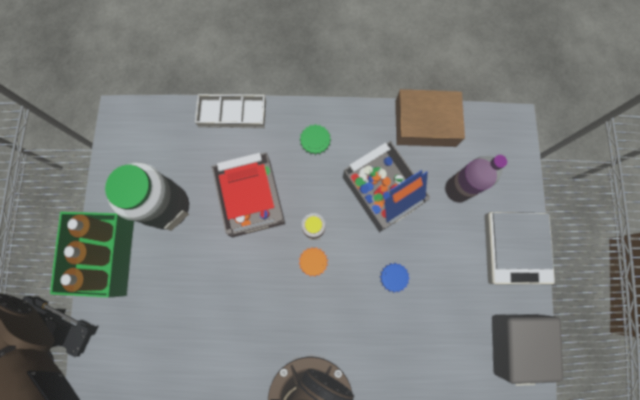

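The bin is at about (387,185) in the top picture, with its white lip at (370,157), raised flap and orange stop at (407,192), and the bottle close by at (478,175). The dark jar at (130,190) lies between the arm and the bin. Next I'll measure these.

```bash
cat > h.py <<'E'
import cv2,numpy as np
from cell import *
def rays(n,uv,ci=None):
    c=ci or camera_info(n); u=cv2.undistortPoints(np.float64(uv).reshape(-1,1,2),c["mtx"],np.array(c["dist_coeffs"])).reshape(-1,2)
    return -c["R"].T@c["t"], np.c_[u,np.ones(len(u))], c["R"]
def onz(n,uv,z,ci=None):
    o,r,R=rays(n,uv,ci); w=r@R; return o+w*((z-o[2])/w[:,2])[:,None]
def cloud(n,d,ci=None):
    v,u=np.mgrid[:400,:640]; o,r,R=rays(n,np.stack([u,v],-1).reshape(-1,2),ci)
    return (o+(r*d.reshape(-1,1))@R).reshape(400,640,3)
E
python3 - <<'E'
from h import *
f=np.load("top0.npz");p,d=f["p"],f["d"];P=cloud("top",d)
hsv=cv2.cvtColor(p,cv2.COLOR_RGB2HSV);H,S,V=cv2.split(hsv)
box=np.zeros((400,640),bool);box[135:235,335:440]=1
print("table z",np.median(P[300:330,200:260,2]))
def rect(m,z,nm):
    m=cv2.morphologyEx(m.astype(np.uint8),cv2.MORPH_OPEN,np.ones((2,2)))
    c=max(cv2.findContours(m,0,1)[0],key=cv2.contourArea)
    q=onz("top",c.reshape(-1,2),z)[:,:2].astype(np.float32); r=cv2.minAreaRect(q)
    print(nm,cv2.contourArea(c),r,cv2.boxPoints(r).round().tolist())
rect(box&(S<40)&(V>170)&(P[...,2]>75),95,"lip")
hull=box&(d>0)&(P[...,2]>70)&(P[...,2]<100)
print("wallpix",hull.sum()); rect(cv2.morphologyEx(hull.astype(np.uint8),cv2.MORPH_CLOSE,np.ones((25,25)))>0,88,"rim")
bl=box&(H>105)&(H<125)&(S>120)&(P[...,2]>100)
Q=P[bl];c=np.median(Q,0);n=np.linalg.svd(Q-c,full_matrices=False)[2][2];print("flap",len(Q),c,n,Q[:,2].min(),Q[:,2].max())
o=box&(H<20)&(S>120)&(P[...,2]>110);Q=P[o];print("orange",len(Q),np.median(Q,0))
for nm,m in (("bottle",(H>130)&(H<165)&(S>60)&(P[...,2]>100)),("jar",(H>50)&(H<80)&(S>100)&(P[...,2]>200)),("yellow",(H>24)&(H<34)&(S>150)&(P[...,2]>60)),("red",(H<5)&(S>180)&(P[...,2]>60))):
    print(nm,m.sum(),np.median(P[m],0) if m.any() else None)
cv2.imwrite("pics/crop.png",cv2.resize(p[125:245,325:445,::-1],None,fx=5,fy=5,interpolation=cv2.INTER_CUBIC))
E
```

```text
table z 0.5938559793846707
lip 295.5 ((704.78271484375, -162.89578247070312), (24.762014389038086, 127.4455795288086), 34.0614013671875) [[659.0, -117.0], [730.0, -223.0], [751.0, -209.0], [679.0, -103.0]]
wallpix 1028
rim 1517.5 ((663.25341796875, -269.68621826171875), (214.59840393066406, 309.514404296875), 33.03852081298828) [[489.0, -198.0], [658.0, -458.0], [838.0, -341.0], [669.0, -81.0]]
flap 524 [ 564.34277199 -245.44146623  144.66405919] [ 0.75400968  0.6459062  -0.11947628] 100.34988487320447 1179.9102789067745
orange 229 [ 580.02143608 -242.82695687  206.33612692]
bottle 319 [ 628.0641894  -442.98087186  240.28042345]
jar 1491 [559.4674386  464.27520501 270.42389299]
yellow 141 [502.70555099   2.27117212  85.34174375]
red 0 None
```

View pics/crop.png

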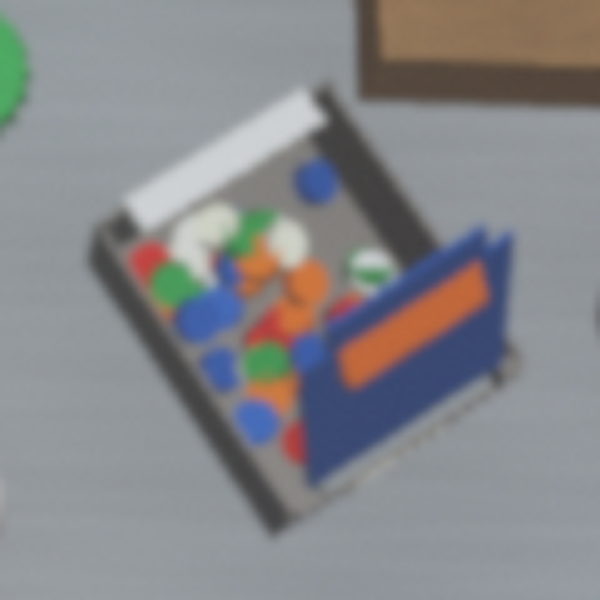

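The crop shows the lip at about (125,205)-(310,95), the flap upright and leaning slightly over the bin, and the orange stop on the robot side. Bin yaw is about 34°, centre about (627,-216). First I'll go up, turning about 125° on the way.

Call:
{"name": "carry_out", "arguments": {
  "moves": [
    {"dz":-0.03,"twist":8},
    {"dz":-0.06,"twist":16},
    {"dz":-0.09,"twist":24},
    {"dz":-0.12,"twist":32},
    {"dz":-0.145,"twist":40}
  ],
  "grip": 0.0
}}

```text
schema error: expected keys dx, dy, dz, twist
```

```bash
cat > go.py <<'E'
import sys
from h import *
from scipy.spatial.transform import Rotation as Ro
s=state();R=Ro.from_euler("xyz",s["tcp_rot"]).as_matrix()
print(s["t"],s["eef_pos"].round(1),"yaw",np.degrees(s["tcp_rot"]).round(1),"F",s["ft_force"].round(2),s["joints"].round(2))
if len(sys.argv)>3: print("shift",(R.T@(np.array(sys.argv[1:4],float)-s["eef_pos"])/1000).round(4))
E
python3 go.py 430 150 330
python3 - <<'E'
from h import *
c=np.array([[98,240],[323,85],[515,365],[278,528]])/5+[325,125]
q=onz("top",c,85)[:,:2];print(q.round(),[ (np.degrees(np.arctan2(*(q[a]-q[b])[::-1])).round(1),np.linalg.norm(q[a]-q[b]).round()) for a,b in((0,3),(1,2),(0,1),(3,2))],q.mean(0))
E
```

```text
0.1 [223.4 583.4 184.6] yaw [-179.9   -0.   159. ] F [-0.73  0.36 -0.21] [ 1.1   0.49  1.56 -0.    1.09 -0.11]
shift [-0.3479 -0.331  -0.1452]
[[ 657.  -88.]
 [ 758. -223.]
 [ 587. -334.]
 [ 488. -193.]] [(np.float64(31.8), np.float64(199.0)), (np.float64(33.0), np.float64(203.0)), (np.float64(126.5), np.float64(169.0)), (np.float64(125.0), np.float64(173.0))] [ 622.29529191 -209.31151827]
```

Call:
{"name": "carry_out", "arguments": {
  "moves": [
    {"dx":0,"dy":0,"dz":-0.03,"twist":8},
    {"dx":0,"dy":0,"dz":-0.06,"twist":16},
    {"dx":0,"dy":0,"dz":-0.09,"twist":24},
    {"dx":0,"dy":0,"dz":-0.12,"twist":32},
    {"dx":0,"dy":0,"dz":-0.145,"twist":40}
  ],
  "grip": 0.0
}}

```text
t: 0.6
eef_pos: [223.5, 583.6, 331.6]
tcp_rot: [3.141, -0.0, 2.072]
ft_force: [0.1, -0.1, -0.5]
opening: 0.637
```

```bash
python3 go.py 430 150 330
```

```text
0.6 [223.5 583.6 331.6] yaw [180.   -0.  118.7] F [ 0.11 -0.07 -0.46] [ 1.1   0.39  1.34 -0.    1.41  0.6 ]
shift [-0.4795 -0.0272  0.0014]
```

Call:
{"name": "carry_out", "arguments": {
  "moves": [
    {"dx":-0.048,"dy":-0.003,"dz":0,"twist":8},
    {"dx":-0.096,"dy":-0.005,"dz":0,"twist":16},
    {"dx":-0.144,"dy":-0.008,"dz":0,"twist":24},
    {"dx":-0.192,"dy":-0.011,"dz":0,"twist":32},
    {"dx":-0.24,"dy":-0.014,"dz":0,"twist":40}
  ]
}}

```text
t: 1.1
eef_pos: [328.1, 365.2, 329.8]
tcp_rot: [-3.141, 0.0, 1.374]
ft_force: [1.1, 1.1, -0.3]
opening: 0.215
```

```bash
python3 go.py 430 150 330
```

```text
1.1 [328.1 365.2 329.8] yaw [-180.     0.    78.7] F [ 1.07  1.06 -0.31] [ 0.7   0.17  1.65 -0.    1.32  0.9 ]
shift [-1.912e-01  1.420e-01 -1.000e-04]
```

Call:
{"name": "carry_out", "arguments": {
  "moves": [
    {"dx":-0.038,"dy":0.028,"dz":0,"twist":8},
    {"dx":-0.076,"dy":0.057,"dz":0,"twist":16},
    {"dx":-0.115,"dy":0.085,"dz":0,"twist":24},
    {"dx":-0.153,"dy":0.114,"dz":0,"twist":32},
    {"dx":-0.19,"dy":0.142,"dz":0,"twist":40}
  ]
}}

```text
t: 1.6
eef_pos: [431.4, 151.6, 330.0]
tcp_rot: [-3.142, -0.0, 0.676]
ft_force: [0.2, 0.8, -0.2]
opening: 0.01
```

```bash
python3 go.py 498 -297 330
```

```text
1.6 [431.4 151.6 330. ] yaw [-180.    -0.    38.7] F [ 0.23  0.8  -0.23] [0.19 0.11 1.72 0.   1.31 1.09]
shift [-0.2286  0.3917 -0.    ]
```

Call:
{"name": "carry_out", "arguments": {
  "moves": [
    {"dx":-0.023,"dy":0.039,"dz":0,"twist":1},
    {"dx":-0.046,"dy":0.078,"dz":0,"twist":2},
    {"dx":-0.069,"dy":0.117,"dz":0,"twist":4},
    {"dx":-0.092,"dy":0.156,"dz":0,"twist":5},
    {"dx":-0.114,"dy":0.195,"dz":0,"twist":5.7}
  ]
}}

```text
t: 2.1
eef_pos: [465.1, -71.7, 330.0]
tcp_rot: [-3.141, -0.0, 0.581]
ft_force: [0.6, 0.1, -0.6]
opening: -0.002
```

```bash
python3 go.py 498 -297 330
```

```text
2.1 [465.1 -71.7 330. ] yaw [-180.    -0.    33.3] F [ 0.65  0.12 -0.59] [-0.29  0.14  1.69  0.    1.31  0.7 ]
shift [-9.620e-02  2.064e-01 -1.000e-04]
```

Call:
{"name": "carry_out", "arguments": {
  "moves": [
    {"dx":-0.02,"dy":0.043,"dz":0,"twist":0},
    {"dx":-0.04,"dy":0.086,"dz":0,"twist":0},
    {"dx":-0.06,"dy":0.129,"dz":0,"twist":0},
    {"dx":-0.08,"dy":0.172,"dz":0,"twist":0},
    {"dx":-0.096,"dy":0.206,"dz":0,"twist":0}
  ]
}}

```text
t: 2.6
eef_pos: [498.2, -297.2, 329.5]
tcp_rot: [-3.141, 0.0, 0.581]
ft_force: [0.0, 0.1, -0.8]
opening: 0.003
```

```bash
python3 go.py; python3 - <<'E'
from h import *
ci=camera_info("wrist");p,d=read_camera("wrist")
np.savez("w0.npz",p=p,d=d,**ci);cv2.imwrite("pics/w0.png",p[:,:,::-1]);print(ci)
E
```

```text
2.6 [ 498.2 -297.2  329.5] yaw [-180.     0.    33.3] F [ 0.03  0.13 -0.79] [-0.65  0.32  1.45 -0.    1.37  0.34]
{'mtx': array([[307.15610632,   0.        , 324.69514447],
       [  0.        , 307.15610632, 194.96473284],
       [  0.        ,   0.        ,   1.        ]]), 'dist_coeffs': array([-0.01338744,  0.        ,  0.        ,  0.        ,  0.        ]), 'R': array([[ 5.48852180e-01, -8.35919424e-01,  2.50115941e-05],
       [-7.99473325e-01, -5.24913478e-01,  2.92075749e-01],
       [-2.44138663e-01, -1.60326408e-01, -9.56395188e-01]]), 't': array([-524.34173687,  168.31247384,  604.30368908])}
```

View pics/w0.png

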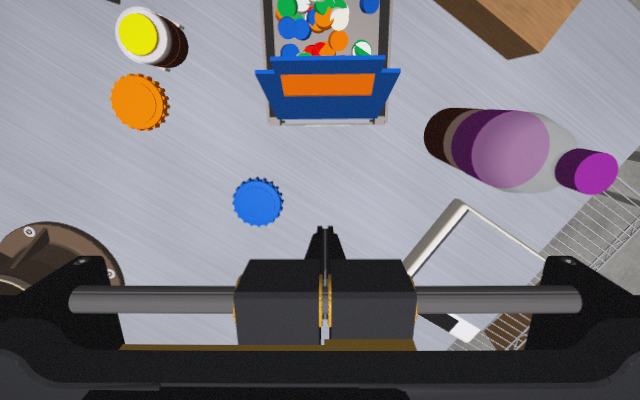

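The wrist view shows the bin square to the tool: flap from (255,71) to (400,70) at the top, hinge rim at row 122, orange stop (280-375, 74-96), and fingertips at (325,232).

```bash
python3 - <<'E'
from h import *
f=np.load("w0.npz");ci={k:f[k] for k in("mtx","dist_coeffs","R","t")};P=cloud("w",f["d"],ci)
T=np.array([498.2,-297.2]);y=np.radians(33.3);A=np.array([[np.cos(y),np.sin(y)],[-np.sin(y),np.cos(y)]])
def loc(q): q=np.atleast_2d(q);return np.c_[(q[:,:2]-T)@A.T,q[:,2]].round(1)
print("rimhinge corners z78",loc(onz("w",[[268,122],[386,122]],78,ci)))
p=f["p"];H,S,V=cv2.split(cv2.cvtColor(p,cv2.COLOR_RGB2HSV))
print("flap pts row: bottom..top")
for r in (115,108,102,98,94,90,86,82,78,75,72,70): print(r,np.median(loc(P[r,300:350]),0))
m=(H>100)&(H<120)&(S>150);m[150:]=0;m[:60]=0
print("x (lat) of flap", [loc(P[r,np.where(m[r])[0][[2,-3]]]).tolist() for r in (80,105)])
E
```

```text
rimhinge corners z78 [[ 55.8  78.7  78. ]
 [ 55.7 -90.3  78. ]]
flap pts row: bottom..top
115 [ 66.7   -2.25 107.45]
108 [ 76.1   -2.25 132.  ]
102 [ 83.3   -2.65 150.4 ]
98 [ 87.7   -2.25 161.8 ]
94 [ 91.3  -2.3 197.8]
90 [ 95.   -2.3 202.2]
86 [ 98.7  -2.3 206.1]
82 [102.2  -2.3 210. ]
78 [105.65  -2.3  213.5 ]
75 [108.1  -2.3 216.4]
72 [110.5   -2.15 220.1 ]
70 [111.9   -2.15 223.95]
x (lat) of flap [[[104.4, 60.7, 205.0], [104.6, -70.7, 202.5]], [[79.9, 61.1, 143.4], [79.8, -70.9, 140.5]]]
```

Flap angle is about 1.2 rad, the hinge lies 57 mm ahead of the TCP and the centre is 5 mm off to the side. I'll descend behind the flap.

Call:
{"name": "carry_out", "arguments": {
  "moves": [
    {"dx":0,"dy":0.005,"dz":0.035,"twist":0},
    {"dx":0,"dy":0.005,"dz":0.07,"twist":0},
    {"dx":0,"dy":0.005,"dz":0.11,"twist":0},
    {"dx":0,"dy":0.005,"dz":0.14,"twist":0},
    {"dx":0,"dy":0.005,"dz":0.158,"twist":0}
  ]
}}

```text
t: 3.15
eef_pos: [500.3, -298.0, 169.3]
tcp_rot: [-3.138, 0.001, 0.582]
ft_force: [0.6, -0.1, 0.1]
opening: 0.005
```

Call:
{"name": "carry_out", "arguments": {
  "moves": [
    {"dx":0.025,"dy":0,"dz":0,"twist":0},
    {"dx":0.05,"dy":0,"dz":0,"twist":0},
    {"dx":0.065,"dy":0,"dz":0,"twist":0},
    {"dx":0.07,"dy":0,"dz":0,"twist":0},
    {"dx":0.07,"dy":0,"dz":0,"twist":0}
  ]
}}

```text
t: 3.65
eef_pos: [559.7, -260.0, 171.8]
tcp_rot: [-3.141, 0.0, 0.583]
ft_force: [0.1, -0.1, -0.7]
opening: 0.006
```

```bash
python3 go.py; python3 - <<'E'
from h import *
p,d=read_camera("wrist");q,_=read_camera("scene")
cv2.imwrite("pics/w1.png",np.hstack([p[:320,150:500],cv2.resize(q[110:300,150:340],(320,320))])[:,:,::-1])
E
```

```text
3.65 [ 559.7 -260.   171.8] yaw [-180.     0.    33.4] F [ 0.08 -0.05 -0.67] [-0.54  0.49  1.59 -0.    1.05  0.45]
```

View pics/w1.png

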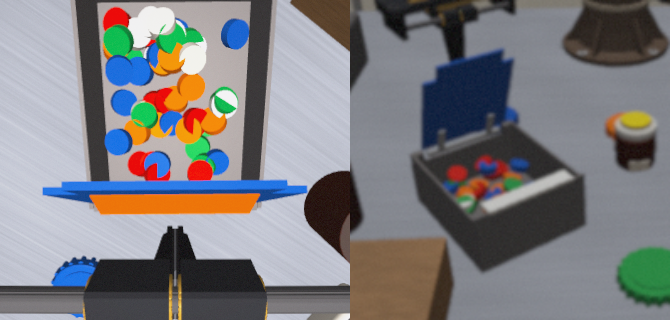

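The fingertips (175,235) are just behind the flap's outer face, below the orange stop (row 213), with nothing touched. I'll start the fold along the arc.

Call:
{"name": "carry_out", "arguments": {
  "moves": [
    {"dx":0.009,"dy":0,"dz":0.0,"twist":0},
    {"dx":0.018,"dy":0,"dz":0.003,"twist":0},
    {"dx":0.026,"dy":0,"dz":0.0075,"twist":0},
    {"dx":0.0325,"dy":0,"dz":0.0115,"twist":0},
    {"dx":0.0385,"dy":0,"dz":0.016,"twist":0}
  ]
}}

```text
t: 4.25
eef_pos: [592.4, -238.7, 155.5]
tcp_rot: [-3.141, -0.0, 0.582]
ft_force: [-0.1, -0.0, 1.2]
opening: 0.004
```

Call:
{"name": "carry_out", "arguments": {
  "moves": [
    {"dx":0.005,"dy":0,"dz":0.0045,"twist":0},
    {"dx":0.01,"dy":0,"dz":0.0095,"twist":0},
    {"dx":0.0145,"dy":0,"dz":0.015,"twist":0},
    {"dx":0.0185,"dy":0,"dz":0.0205,"twist":0},
    {"dx":0.022,"dy":0,"dz":0.0265,"twist":0}
  ]
}}

```text
t: 4.75
eef_pos: [610.3, -226.9, 128.9]
tcp_rot: [-3.141, 0.0, 0.582]
ft_force: [-0.4, -0.4, 0.7]
opening: 0.008
```

```bash
python3 go.py; python3 - <<'E'
from h import *
p,d=read_camera("wrist");q,_=read_camera("scene")
cv2.imwrite("pics/w2.png",np.hstack([p[:320,150:500],cv2.resize(q[110:300,150:340],(320,320))])[:,:,::-1])
E
```

```text
4.75 [ 610.3 -226.9  128.9] yaw [-180.     0.    33.3] F [-0.4  -0.44  0.67] [-0.46  0.58  1.55 -0.    1.01  0.53]
```

View pics/w2.png

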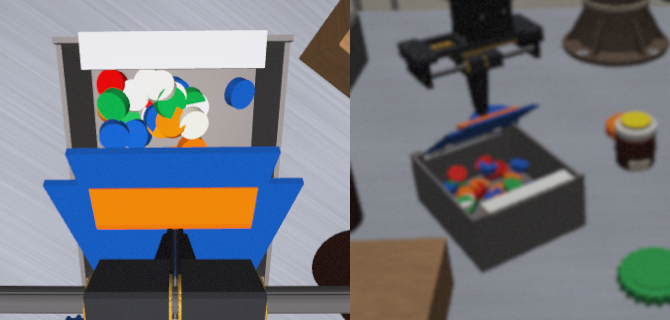

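The flap is following: fingertip at (175,230), stop ahead of it at rows 188-230, tongue clear of the lip at row 67. On with it.

Call:
{"name": "carry_out", "arguments": {
  "moves": [
    {"dx":0.004,"dy":0,"dz":0.0065,"twist":0},
    {"dx":0.0075,"dy":0,"dz":0.013,"twist":0},
    {"dx":0.0105,"dy":0,"dz":0.02,"twist":0},
    {"dx":0.0125,"dy":0,"dz":0.027,"twist":0},
    {"dx":0.014,"dy":0,"dz":0.035,"twist":0}
  ]
}}

```text
t: 5.35
eef_pos: [622.2, -219.2, 94.0]
tcp_rot: [3.141, -0.0, 0.582]
ft_force: [0.8, -0.0, 0.9]
opening: 0.008
```

Call:
{"name": "carry_out", "arguments": {
  "moves": [
    {"dx":0.0005,"dy":0,"dz":0.003,"twist":0},
    {"dx":0.001,"dy":0,"dz":0.006,"twist":0},
    {"dx":0.001,"dy":0,"dz":0.009,"twist":0},
    {"dx":0.001,"dy":0,"dz":0.01,"twist":0},
    {"dx":0.001,"dy":0,"dz":0.01,"twist":0}
  ]
}}

```text
t: 5.85
eef_pos: [622.7, -218.9, 84.5]
tcp_rot: [-3.142, -0.0, 0.582]
ft_force: [0.2, 0.4, 0.7]
opening: 0.001
```

```bash
python3 go.py; python3 - <<'E'
from h import *
ci=camera_info("wrist");p,d=read_camera("wrist");P=cloud("w",d,ci)
np.savez("w3.npz",p=p,d=d,**ci)
cv2.imwrite("pics/w3.png",p[:,:,::-1])
E
```

```text
5.85 [ 622.7 -218.9   84.5] yaw [-180.    -0.    33.3] F [0.23 0.43 0.68] [-0.44  0.64  1.57  0.    0.93  0.55]
```

View pics/w3.png

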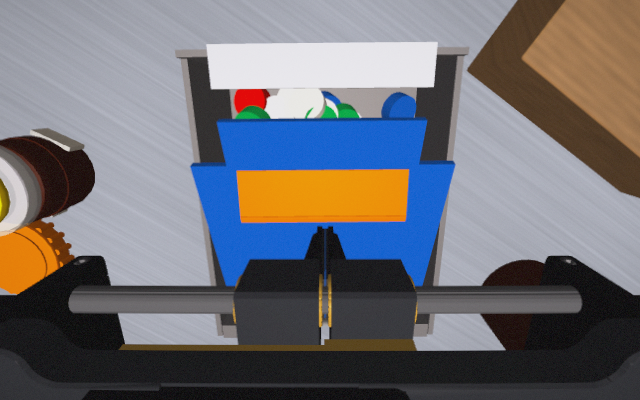

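Tongue edge at row 119, lip inner edge at row 88, stop's upright face at row 220 and fingertip at row 230. Next, heights and gap from depth.

```bash
python3 - <<'E'
from h import *
f=np.load("w3.npz");ci={k:f[k] for k in("mtx","dist_coeffs","R","t")};P=cloud("w",f["d"],ci)
T=np.array([622.7,-218.9]);y=np.radians(33.3);A=np.array([[np.cos(y),np.sin(y)],[-np.sin(y),np.cos(y)]])
loc=lambda q:np.c_[(q[:,:2]-T)@A.T,q[:,2]]
for r in (50,60,70,80,86,90,105,117,121,125,135,145,155,165,175,190,205,215,219,222,225): print(r,np.median(loc(P[r,265:305]),0).round(1), np.median(loc(P[r,345:385]),0).round(1))
for r,a,b in((70,210,434),(125,222,423),(170,197,449)):print(r,loc(P[r,[a,b]]).round(1).tolist())
print(loc(P[230:340,205:206,:].reshape(-1,3))[::15].round(1).tolist())
E
```

```text
50 [111.9  20.3  94.7] [111.9 -24.9  94.8]
60 [106.7  19.9  94.7] [106.7 -25.1  94.7]
70 [101.3  20.8  94.8] [101.4 -25.2  94.8]
80 [95.9 20.9 94.5] [ 96.  -25.3  94.6]
86 [92.6 21.1 94.7] [ 92.7 -25.6  94.7]
90 [92.7 29.4 27.6] [ 93.6 -36.9   3.7]
105 [81.3 29.7 32.5] [ 81.1 -37.4   3.7]
117 [72.2 29.8 32.8] [ 70.9 -37.8   4.8]
121 [ 75.1  16.8 134.2] [ 75.2 -21.2 134.6]
125 [ 73.3  16.3 134.1] [ 73.3 -21.3 134. ]
135 [ 68.4  17.2 132.6] [ 68.4 -21.8 132.4]
145 [ 63.3  17.6 130.7] [ 63.3 -22.2 130.4]
155 [ 57.9  18.1 128.6] [ 58.  -22.6 128.6]
165 [ 52.4  18.6 126.9] [ 52.4 -23.1 126.8]
175 [ 47.1  17.6 127.1] [ 47.2 -23.2 127. ]
190 [ 39.1  18.9 127.5] [ 39.1 -23.6 127.5]
205 [ 30.7  19.1 127.6] [ 30.8 -23.7 127.7]
215 [ 25.1  18.9 127.9] [ 25.2 -23.3 128.1]
219 [ 22.6  19.5 127.3] [ 22.6 -24.1 127.2]
222 [ 15.7  21.5 114.5] [ 15.6 -26.  114.3]
225 [ 13.5  21.5 113.9] [ 13.5 -26.2 113.8]
70 [[101.4, 63.4, 95.3], [101.6, -65.4, 94.1]]
125 [[73.4, 45.9, 136.4], [73.3, -49.4, 133.8]]
170 [[49.5, 64.8, 125.8], [49.4, -68.1, 125.0]]
[[-2.8, 82.0, 84.1], [-14.4, 83.3, 84.3], [-73.7, 121.9, -1.2], [-90.9, 123.6, -0.3], [31.5, 32.6, 206.6], [27.9, 32.2, 208.7], [-147.7, 130.2, -0.3], [-169.8, 133.5, -2.3]]
```

```bash
python3 go.py; python3 - <<'E'
from h import *
f=np.load("w3.npz");ci={k:f[k] for k in("mtx","dist_coeffs","R","t")};P=cloud("w",f["d"],ci)
T=np.array([622.7,-218.9]);y=np.radians(33.3);A=np.array([[np.cos(y),np.sin(y)],[-np.sin(y),np.cos(y)]])
loc=lambda q:np.c_[(q[:,:2]-T)@A.T,q[:,2]]
for r in (224,228,232,236,240,245,250,256): print(r,loc(P[r,[312,320,330,338]]).round(1).tolist())
def pj(x,z,yy=0):
    w=np.array([*(T+A.T@[x,yy]),z]);return cv2.projectPoints(w.reshape(1,3),cv2.Rodrigues(ci["R"])[0],ci["t"],ci["mtx"],ci["dist_coeffs"])[0].ravel().round(1)
print(pj(0,84.5),pj(10,84.5),pj(10,110),pj(10,130))
print([ (c,loc(P[r:r+1,c])[0].round(1).tolist()) for r in(235,245) for c in(230,270,290,360,400)])
q,d=read_camera("scene");cv2.imwrite("pics/s3.png",cv2.resize(q[110:270,170:340,::-1],None,fx=3.5,fy=3.5))
E
```

```text
5.9 [ 622.7 -218.9   84.6] yaw [180.   -0.   33.3] F [-0.03  0.97 -0.22] [-0.44  0.64  1.57  0.    0.93  0.55]
224 [[13.8, 5.2, 113.1], [13.8, 0.4, 113.2], [14.2, -5.6, 113.9], [13.9, -10.4, 113.3]]
228 [[10.9, 5.2, 112.3], [13.5, 0.3, 118.5], [13.8, -5.5, 119.1], [11.2, -10.4, 113.1]]
232 [[8.2, 5.3, 112.2], [13.1, 0.3, 123.3], [13.2, -5.4, 123.6], [8.1, -10.5, 112.0]]
236 [[12.6, 4.6, 127.6], [13.2, 0.2, 128.8], [13.3, -5.3, 129.1], [4.8, -10.6, 110.5]]
240 [[12.8, 4.4, 133.3], [13.7, 0.1, 135.1], [12.9, -5.2, 133.3], [12.8, -9.5, 133.2]]
245 [[13.3, 4.1, 140.1], [13.0, 0.0, 139.5], [13.3, -5.1, 140.3], [13.0, -9.3, 139.6]]
250 [[13.4, 3.9, 145.9], [13.4, -0.1, 146.0], [12.9, -5.0, 145.0], [12.9, -9.1, 144.9]]
256 [[13.4, 3.7, 152.1], [13.3, -0.1, 152.0], [13.1, -4.9, 151.6], [13.3, -8.8, 151.9]]
[321.2 226.7] [321.2 213.3] [320.7 227.8] [320.3 242.2]
[(230, [5.9, 55.5, 111.6]), (270, [5.7, 31.1, 111.2]), (290, [6.1, 18.7, 112.0]), (360, [5.7, -24.1, 111.1]), (400, [5.9, -48.5, 111.4]), (230, [-2.2, 57.0, 108.8]), (270, [-1.9, 31.8, 109.3]), (290, [-2.0, 19.3, 109.1]), (360, [-2.1, -24.6, 108.9]), (400, [-2.2, -49.7, 108.8])]
```

View pics/s3.png

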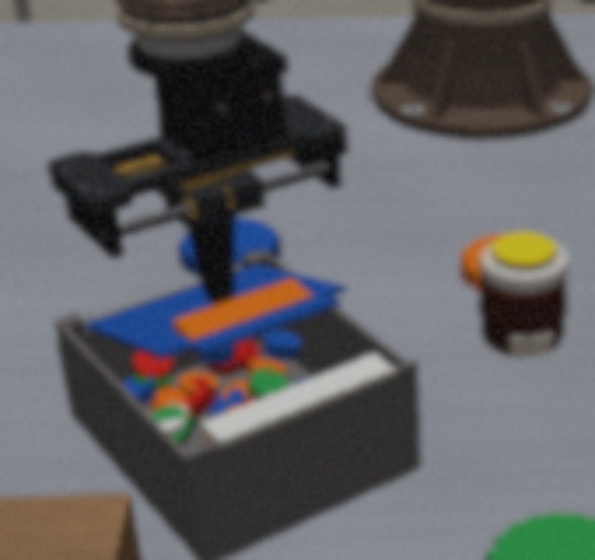

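Depth and scene view agree: the flap is still at about 0.33 rad. The finger ends really sit some 28 mm above the reported TCP, touching the flap at z≈113. So I must go about 30 mm lower, and I'll let depth and force decide when to stop.

Call:
{"name": "carry_out", "arguments": {
  "moves": [
    {"dx":0.002,"dy":0,"dz":0.005,"twist":0},
    {"dx":0.0035,"dy":0,"dz":0.01,"twist":0},
    {"dx":0.0045,"dy":0,"dz":0.015,"twist":0},
    {"dx":0.005,"dy":0,"dz":0.02,"twist":0},
    {"dx":0.005,"dy":0,"dz":0.023,"twist":0}
  ]
}}

```text
t: 6.45
eef_pos: [627.0, -215.9, 60.8]
tcp_rot: [-3.141, -0.0, 0.582]
ft_force: [0.2, 1.8, 1.4]
opening: 0.005
```

```bash
cat > look.py <<'E'
import sys
from h import *
s=state();ci=camera_info("wrist");p,d=read_camera("wrist");P=cloud("w",d,ci)
print(s["t"],s["eef_pos"].round(1),"F",s["ft_force"].round(1))
T=s["eef_pos"][:2];y=np.radians(33.3);A=np.array([[np.cos(y),np.sin(y)],[-np.sin(y),np.cos(y)]])
loc=lambda q:np.c_[(q[:,:2]-T)@A.T,q[:,2]]
H,S,V=cv2.split(cv2.cvtColor(p,cv2.COLOR_RGB2HSV))
c=slice(270,300);last=None
for r in range(20,234):
    h,sv,v=(int(np.median(a[r,c])) for a in(H,S,V)); k="W" if sv<40 and v>180 else "B" if 100<h<125 and sv>150 else "O" if h<22 and sv>150 else "-"
    if k!=last: print(r,k,"prev",np.median(loc(P[r-2,c]),0).round(1) if r>22 else "","this",np.median(loc(P[r+1,c]),0).round(1)); last=k
cv2.imwrite(f"pics/{sys.argv[1]}.png",p[:,:,::-1])
E
python3 look.py w4
```

```text
6.45 [ 627.  -215.9   60.8] F [0.2 1.8 1.4]
20 - prev  this [142.7  28.   -0.5]
24 W prev [142.   28.1  -0.4] this [139.9  28.2  -0.2]
33 - prev [ 1.357e+02  2.760e+01 -1.000e-01] this [1.336e+02 2.690e+01 1.000e-01]
37 W prev [ 1.33e+02  2.85e+01 -1.00e-01] this [130.9  28.5  -0.5]
38 - prev [132.3  28.5  -0.5] this [130.2  28.5  -0.2]
39 W prev [131.6  27.7  -0.4] this [129.5  28.5  -0.3]
44 - prev [128.1  28.6  -0.2] this [126.   28.6  -0.3]
45 W prev [127.3  27.7  -0.2] this [110.2  17.4  94.8]
112 - prev [78.2 26.1 34.3] this [78.3 18.4 95.6]
113 B prev [77.5 26.1 34.3] this [77.8 17.8 96.9]
163 - prev [52.8 19.5 94.2] this [51.4 19.5 95.5]
164 O prev [52.3 19.6 94.2] this [50.9 19.5 95.5]
216 - prev [ 24.6  19.6 101.4] this [18.9 21.3 91. ]
217 B prev [ 24.1  19.7 101.5] this [18.1 21.2 90.7]
```

θ is about 0.10; the tongue is about 9 mm short of the lip. A bit lower still.

Call:
{"name": "carry_out", "arguments": {
  "moves": [
    {"dx":0,"dy":0,"dz":0.002,"twist":0},
    {"dx":0,"dy":0,"dz":0.004,"twist":0},
    {"dx":0,"dy":0,"dz":0.006,"twist":0},
    {"dx":0,"dy":0,"dz":0.0075,"twist":0},
    {"dx":0,"dy":0,"dz":0.0075,"twist":0}
  ]
}}

```text
t: 7.0
eef_pos: [626.8, -216.0, 53.8]
tcp_rot: [-3.141, 0.0, 0.582]
ft_force: [0.5, 0.4, 0.4]
opening: 0.003
```

```bash
python3 look.py w5 | tail -n +10
```

```text
41 - prev [128.9  27.7  -0.3] this [126.8  27.7  -0.2]
43 W prev [127.5  26.2  -0.2] this [110.   16.5  94.6]
111 B prev [79.1 24.8 37.1] this [78.7 18.8 85.3]
160 - prev [53.9 19.9 84.2] this [52.5 19.8 85.3]
161 O prev [53.3 19.9 84. ] this [52.  19.7 85.8]
212 - prev [26.6 19.8 93.4] this [21.1 21.3 83.2]
214 B prev [25.3 19.8 93.1] this [19.8 21.2 83.3]
```

Tongue top is at z≈85, under the lip (90), with θ≈0.035. The stop face is about 11 mm ahead of the finger front. Pushing along now.

Call:
{"name": "carry_out", "arguments": {
  "moves": [
    {"dx":0.005,"dy":0,"dz":0.0005,"twist":0},
    {"dx":0.009,"dy":0,"dz":0.0005,"twist":0},
    {"dx":0.012,"dy":0,"dz":0.0005,"twist":0},
    {"dx":0.0145,"dy":0,"dz":0.0005,"twist":0},
    {"dx":0.017,"dy":0,"dz":0.0005,"twist":0}
  ]
}}

```text
t: 7.55
eef_pos: [641.2, -206.5, 53.5]
tcp_rot: [-3.141, 0.0, 0.582]
ft_force: [-0.9, -0.3, 0.5]
opening: 0.004
```

```bash
python3 look.py w6 | sed -n '1p;8,$p'
```

```text
7.55 [ 641.2 -206.5   53.5] F [-0.9 -0.3  0.5]
182 - prev [41.2 20.3 83.4] this [39.8 20.3 84.7]
183 O prev [40.7 20.4 83.7] this [39.2 20.3 84.7]
233 - prev [13.9 20.2 92.8] this [ 7.5 21.7 82.5]
```

In contact, pushing with about 1 N; slide about 6 mm. On.

Call:
{"name": "carry_out", "arguments": {
  "moves": [
    {"dx":0.0025,"dy":0,"dz":0,"twist":0},
    {"dx":0.005,"dy":0,"dz":0,"twist":0},
    {"dx":0.0075,"dy":0,"dz":0,"twist":0},
    {"dx":0.0095,"dy":0,"dz":0,"twist":0},
    {"dx":0.011,"dy":0,"dz":0,"twist":0}
  ]
}}

```text
t: 8.1
eef_pos: [650.4, -200.5, 53.5]
tcp_rot: [-3.142, -0.0, 0.582]
ft_force: [-0.1, 0.0, 1.1]
opening: 0.002
```

```bash
python3 look.py w7 | sed -n '1p;8,$p'
```

```text
8.1 [ 650.4 -200.5   53.5] F [-0.1  0.   1.1]
```

View pics/w7.png

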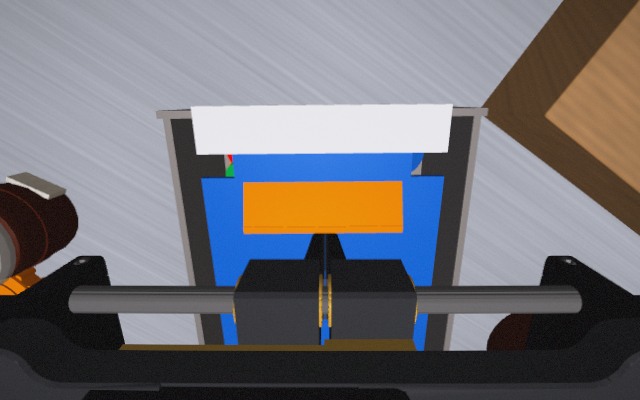

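The tongue (235-410) has passed under the lip (row 153), with the finger against the stop at row 233. Slide is about 16 mm; I'll ease on until the end stop shows in the force.

Call:
{"name": "carry_out", "arguments": {
  "moves": [
    {"dx":0.001,"dy":0,"dz":0,"twist":0},
    {"dx":0.002,"dy":0,"dz":0,"twist":0},
    {"dx":0.002,"dy":0,"dz":0,"twist":0}
  ]
}}

```text
t: 8.45
eef_pos: [652.1, -199.5, 53.5]
tcp_rot: [3.142, -0.0, 0.582]
ft_force: [-0.4, -0.2, 1.7]
opening: 0.005
```

Call:
{"name": "carry_out", "arguments": {
  "moves": [
    {"dx":0.0005,"dy":0,"dz":0,"twist":0},
    {"dx":0.001,"dy":0,"dz":0,"twist":0},
    {"dx":0.001,"dy":0,"dz":0,"twist":0}
  ]
}}

```text
t: 8.75
eef_pos: [652.8, -199.0, 53.5]
tcp_rot: [-3.142, -0.0, 0.582]
ft_force: [-0.3, -0.5, -1.1]
opening: -0.005
```

```bash
python3 - <<'E'
from h import *
s=state();ci=camera_info("wrist");p,d=read_camera("wrist");P=cloud("w",d,ci)
print(s["eef_pos"].round(1),s["ft_force"].round(1))
T=np.array([498.2,-297.2]);y=np.radians(33.3);A=np.array([[np.cos(y),np.sin(y)],[-np.sin(y),np.cos(y)]])
loc=lambda q:np.c_[(q[:,:2]-T)@A.T,q[:,2]]
c=slice(265,300)
for r in range(100,245,4):print(r,np.median(p[r,c],0).astype(int),np.median(loc(P[r,c]),0).round(1))
E
```

```text
[ 652.8 -199.    53.5] [-0.3 -0.5 -1.1]
100 [172 175 186] [268.3  28.5  -0.3]
104 [172 175 186] [ 2.652e+02  2.850e+01 -2.000e-01]
108 [173 175 187] [262.2  28.7  -0.3]
112 [232 231 236] [262.1  16.1  94.8]
116 [233 231 236] [260.2  15.7  94.6]
120 [232 231 236] [258.3  16.1  94.8]
124 [233 232 236] [256.3  16.3  94.7]
128 [233 232 236] [254.3  16.3  94.8]
132 [233 232 236] [252.3  16.3  94.7]
136 [233 232 236] [250.3  16.   94.9]
140 [233 232 236] [248.3  16.6  94.7]
144 [233 232 236] [246.3  16.7  94.6]
148 [233 232 236] [244.2  16.8  94.7]
152 [233 232 236] [242.1  16.9  94.5]
156 [233 232 236] [240.1  17.   94.6]
160 [ 49 120 225] [236.   18.6  83.8]
164 [ 49 120 225] [233.6  18.5  83.4]
168 [ 48 119 224] [231.4  18.7  83.7]
172 [ 47 119 224] [229.1  18.8  83.5]
176 [ 46 118 224] [226.8  18.8  83.6]
180 [ 44 117 223] [224.3  18.9  83.2]
184 [236 139  10] [222.4  19.   84.9]
188 [236 140  10] [220.2  18.9  85.4]
192 [236 140  10] [218.1  19.   86.2]
196 [236 141  10] [216.   18.3  87.2]
200 [236 142  10] [213.9  18.9  87.9]
204 [236 141  10] [211.8  18.9  88.6]
208 [236 143  10] [209.5  18.9  89.1]
212 [236 142  10] [207.6  18.7  90.2]
216 [236 143  10] [205.3  18.8  90.7]
220 [236 143  10] [203.2  18.9  91.5]
224 [236 144  10] [200.9  18.9  91.9]
228 [236 141  10] [199.1  18.8  93.2]
232 [236 139  10] [196.4  18.9  92.6]
236 [ 35 109 218] [189.4  20.6  82.8]
240 [ 33 108 217] [186.6  20.8  82.4]
244 [ 32 108 217] [183.9  20.7  82.5]
```

Relative to the lip, slide is ≈17.4 mm. About 2.5 mm to go, in small steps.

Call:
{"name": "carry_out", "arguments": {
  "moves": [
    {"dx":0.0005,"dy":0,"dz":0,"twist":0},
    {"dx":0.001,"dy":0,"dz":0,"twist":0},
    {"dx":0.0015,"dy":0,"dz":0,"twist":0}
  ]
}}

```text
t: 9.1
eef_pos: [654.1, -198.2, 53.5]
tcp_rot: [-3.142, -0.0, 0.582]
ft_force: [-0.5, -0.5, 0.4]
opening: 0.005
```

Call:
{"name": "carry_out", "arguments": {
  "moves": [
    {"dx":0.0005,"dy":0,"dz":0,"twist":0},
    {"dx":0.001,"dy":0,"dz":0,"twist":0},
    {"dx":0.001,"dy":0,"dz":0,"twist":0}
  ]
}}

```text
t: 9.4
eef_pos: [654.2, -197.9, 53.2]
tcp_rot: [-3.141, 0.001, 0.582]
ft_force: [-5.6, -2.4, 1.3]
opening: 0.005
```

End stop reached (6 N). Back off a little, then lift straight up.

Call:
{"name": "carry_out", "arguments": {
  "moves": [
    {"dx":-0.001,"dy":0,"dz":0,"twist":0},
    {"dx":-0.002,"dy":0,"dz":0,"twist":0},
    {"dx":-0.003,"dy":0,"dz":-0.003,"twist":0},
    {"dx":-0.004,"dy":0,"dz":-0.008,"twist":0},
    {"dx":-0.005,"dy":0,"dz":-0.015,"twist":0}
  ]
}}

```text
t: 9.9
eef_pos: [650.6, -200.3, 68.9]
tcp_rot: [-3.141, -0.0, 0.582]
ft_force: [0.2, -0.7, -0.4]
opening: 0.006
```

Call:
{"name": "carry_out", "arguments": {
  "moves": [
    {"dx":0,"dy":0,"dz":-0.02,"twist":0},
    {"dx":0,"dy":0,"dz":-0.05,"twist":0},
    {"dx":0,"dy":0,"dz":-0.08,"twist":0},
    {"dx":0,"dy":0,"dz":-0.11,"twist":0},
    {"dx":0,"dy":0,"dz":-0.12,"twist":0}
  ]
}}

```text
t: 10.4
eef_pos: [651.7, -200.8, 192.4]
tcp_rot: [3.137, -0.003, 0.582]
ft_force: [0.3, -0.4, -0.2]
opening: 0.003
```

```bash
python3 - <<'E'
from h import *
s=state();ci=camera_info("wrist");p,d=read_camera("wrist");P=cloud("w",d,ci)
print(s["t"],s["eef_pos"].round(1),s["ft_force"].round(1))
T=np.array([498.2,-297.2]);y=np.radians(33.3);A=np.array([[np.cos(y),np.sin(y)],[-np.sin(y),np.cos(y)]])
loc=lambda q:np.c_[(q[:,:2]-T)@A.T,q[:,2]]
c=slice(290,310)
for r in range(90,234,4):print(r,np.median(p[r,c],0).astype(int),np.median(loc(P[r,c]),0).round(1))
q,_=read_camera("scene")
cv2.imwrite("pics/w9.png",np.hstack([p[:320,150:500],cv2.resize(q[110:300,150:340],(320,320))])[:,:,::-1])
E
```

```text
10.4 [ 651.7 -200.8  192.4] [ 0.3 -0.4 -0.2]
90 [190 192 204] [279.   23.4  -0. ]
94 [190 193 205] [ 2.744e+02  2.360e+01 -2.000e-01]
98 [189 192 205] [ 2.698e+02  2.370e+01 -1.000e-01]
102 [190 193 205] [265.1  23.8  -0. ]
106 [242 241 244] [261.4  16.9  95.1]
110 [242 241 244] [257.8  16.   94.8]
114 [242 241 244] [254.2  17.   95. ]
118 [242 241 244] [250.6  17.1  94.7]
122 [242 242 244] [246.9  17.2  95. ]
126 [242 241 244] [243.2  17.3  94.4]
130 [235 237 243] [239.5  17.3  94.7]
134 [ 59 137 238] [235.2  17.9  89.4]
138 [ 58 136 238] [231.3  18.   88.8]
142 [ 57 136 238] [227.4  18.   88.8]
146 [244 154  10] [223.7  18.   90.1]
150 [244 153  10] [219.9  18.1  91. ]
154 [244 155  10] [216.1  18.1  92.1]
158 [244 155  10] [212.3  18.   93.1]
162 [244 156  10] [208.7  18.1  94.7]
166 [244 157  10] [204.9  18.1  95.8]
170 [243 156  10] [201.2  18.1  97.2]
174 [224 152 110] [194.8  19.   86.7]
178 [ 47 128 235] [190.7  19.   86.9]
182 [ 46 127 235] [186.4  19.2  86.7]
186 [ 46 127 235] [182.   19.3  86.2]
190 [ 44 126 234] [177.7  19.4  85.9]
194 [ 42 125 234] [173.3  18.5  85.8]
198 [ 42 124 233] [169.   18.6  85.9]
202 [ 42 123 233] [164.3  19.8  85.1]
206 [ 41 123 233] [159.8  19.9  84.9]
210 [ 39 122 233] [155.4  20.   84.9]
214 [ 40 121 232] [150.7  20.1  84.5]
218 [ 37 120 232] [146.   20.2  84.2]
222 [ 36 120 231] [141.5  19.3  84.3]
226 [ 36 120 231] [136.5  20.5  83.4]
230 [ 36 120 231] [131.7  20.7  83.2]
```

View pics/w9.png

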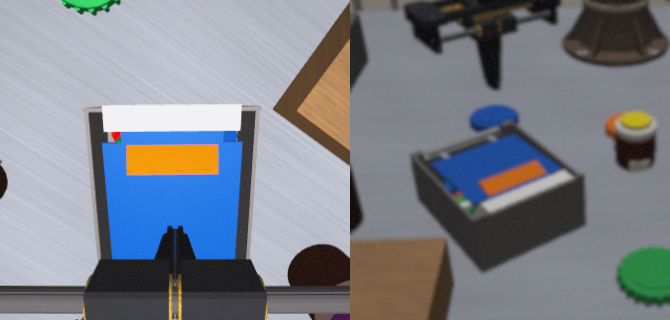

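Flap slope is ≈0.06 (held by the lip), stop face about 20 mm out, the lip hasn't moved, and the fingers are well clear. Handing in.

```bash
python3 -c "
from cell import *
print(state()['t'],state()['ft_force']);print(job_done())"
```

```text
10.5 [-0.66194354 -0.46095633 -0.3062589 ]
the job is handed in; nothing more can be done
None
```

The bin is closed: I folded the blue flap down with the shut fingertips and pushed it by its orange stop to the end of its slide. I then backed off, lifted clear and handed in at 10.5 s; no verdict was reported.

- **Flap:** it rests at about 0.06 rad, which matches the stated 0.055 for a flap held by the lip. It is out about 20 mm, so the tongue is roughly 13 mm beneath the lip.
- **Forces:** every reading I took was about 2 N or less, except about 6 N when the slide met its end stop.
- **Bin and surroundings:** the bin's lip had not measurably moved along the push direction. The last view shows the bin upright, the lids and jar in view undisturbed, and the fingers well clear. I did not measure the positions of the other things afterwards.
- **One disagreement:** the camera depth put the actual finger ends about 28 mm above the reported TCP. I therefore set the pressing height from depth and force, not from the reported height.

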